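# Refit the drain plate under the lips of the drip pan

## Task

Fit the loose drain plate into the drip pan: it is longer than the pan's mouth, so tip it, tuck one end under the deep lip against that end wall, lower the other end past the shallow lip until the plate lies flat on the ledges, then slide it home under the shallow lip until it bears against the hidden stop there. Bed it against the stop with a push of about 10 N for half a second (never over 15 N), let go and leave it there. Work slowly and without a knock, keeping every push on the pan below 30 N, and leave the other utensils where they are.

Things in the scene. Friction and masses are not known exactly. Their poses are not given: they have to be found in the camera images.
- pan: Bare aluminium drip pan, open on top, screwed to the worktop, rigid: 234 x 144 mm outside, 48 mm high, walls 3 mm, any yaw. Origin: centre of its underside; z up; x along its length, +x towards the end with the deep lip. Inside 228 mm long (end walls' inner faces at x = +-114 mm) and 138 mm wide (side walls at y = +-69 mm, without lips). Mouth between the two end lips: 170 mm.
- ledge_mid (a point): Centre of the pan at the height of its ledges: pan frame x = 0, y = 0, z = 30 mm. A ledge 12 mm wide runs along the inside of each long side, its top at this height. The plate's underside must end at this height. Against the stop, the plate's origin ends between pan x = -13 and +8 mm, depending on the stop.
- deep_lip_edge (a point): Middle of the free edge of the deep lip, on its top face (pan x = +81, y = 0, z = 48 mm). Level, 3 mm thick, underside at z = 45 mm, reaching 33 mm in from the +x end wall over the full inner width. It still covers 6 mm or more of the plate when that is against the stop.
- shallow_lip_edge (a point): Middle of the free edge of the shallow lip, on its top face (pan x = -89, y = 0, z = 48 mm). Level, 3 mm thick, underside at z = 45 mm, reaching 25 mm in from the -x end wall. A flat plate pushed against the other (deep) end's wall (plate origin at pan x = +14 mm) passes this edge with 3 mm to spare.
- stop: Grey stop housing fixed outside the pan's shallow-lip end, 110 mm wide, 24 mm deep, 42 mm high; origin at the foot of that end wall's outer face (pan x = -117 mm). It carries a rigid steel bar 100 mm wide, at z = 26 to 40 mm, that pokes through the end wall beneath the shallow lip by 1 to 22 mm. How far differs each time and is not measured: the plate's end must find it by feel.
- plate: Loose flat steel-coloured drain plate with dark slots, 200 mm long (x), 130 mm wide (y), 6 mm thick, 0.3 to 0.6 kg, balanced about its middle; starts flat on the worktop. Origin: centre of its underside, z up. In its middle stands a black grip block, 12 mm thick (x), 60 mm wide (y), its top 52 mm above the underside. Same either way round: either end may go under the deep lip.
- plate_end_a (a point): Middle of the plate's end face at plate x = +100 mm, y = 0, z = 3 mm.
- plate_end_b (a point): Middle of the plate's end face at plate x = -100 mm, y = 0, z = 3 mm.
- bowl: Bystander: loose steel mixing bowl, 160 mm across, 75 mm high; origin at the centre of its underside.
- measure: Bystander: loose small steel measuring cup, 64 mm across, 60 mm high; origin at the centre of its underside.
- cake_ring: Bystander: loose steel cake ring, 90 mm across, 50 mm high, open; origin at the centre of its underside.
- scraper: Bystander: loose dough scraper lying flat, steel blade 60 x 100 mm with a wooden grip along one edge, 16 mm high; origin at the centre of its underside.
Things that resemble listed ones, but are neither listed nor needed, are in the scene too. Leave any green look-alike of the plate alone.

How it is judged:
On the way, in this order (a step that is already met when the one before it is completed fails the run):
1. One end of the plate is tucked under the deep lip while the plate is still tipped up (more than 0.05 rad) (angle between plate's own z axis and vertical above 0.05 rad and ((x of plate_end_a in the frame of pan above 0.086 m and z of plate_end_a in the frame of pan between 0.028 and 0.045 m and y of plate_end_a in the frame of pan between -0.02 and 0.02 m) or (x of plate_end_b in the frame of pan above 0.086 m and z of plate_end_b in the frame of pan between 0.028 and 0.045 m and y of plate_end_b in the frame of pan between -0.02 and 0.02 m))), for 0.1 s.
2. The plate lies flat on both ledges, below the lips (angle between plate's own z axis and vertical below 0.02 rad and z of plate in the frame of pan between 0.027 and 0.0325 m and y of plate in the frame of pan between -0.008 and 0.008 m and x of plate in the frame of pan between -0.016 and 0.016 m), for 0.1 s.
3. The flat plate is pressed against the stop under the shallow lip with more than 6 N (angle between plate's own z axis and vertical below 0.02 rad and z of plate in the frame of pan between 0.027 and 0.0325 m and y of plate in the frame of pan between -0.008 and 0.008 m and contact force between plate and stop above 6 N), for 0.2 s.
At the end, for the whole second after the job is handed in: The plate lies flat (within 0.02 rad) on the ledges (underside within about 3 mm of ledge height), at rest, under both lips (its origin between 15 mm on the shallow side and 9.5 mm on the deep side of the pan's middle), where it was bedded against the stop, and let go (angle between plate's own z axis and vertical below 0.02 rad and z of plate in the frame of pan between 0.027 and 0.0325 m and y of plate in the frame of pan between -0.008 and 0.008 m and x of plate in the frame of pan between -0.015 and 0.0095 m and linear speed of plate below 0.01 m/s and angular speed of plate below 0.05 rad/s); the robot touches nothing.
It fails at once if The stop is pushed with more than 18 N (contact force between anything else and stop above 18 N).
It fails at once if The pan is pushed or knocked with more than 45 N (contact force between anything else and pan above 45 N).
It fails at once if A bystander (bowl, measuring cup, cake ring or scraper) is shifted more than 20 mm (distance of any of bowl, measure, cake_ring, scraper from where it was at the start of the episode above 0.02 m).
It also fails if it takes over 64 s, if anything falls off the work surface, if the arm or the gripper's body presses on something with over 40 N, if the wrist force passes 120 N, or if a joint passes its speed limit or range.

## Robot

A 6-joint arm with a two-finger parallel gripper is mounted at the origin on the work surface. World frame = base frame: x ahead of the robot, y to its left, z up, the work surface at z = 0. Lengths are in m, angles in rad, forces in N, time in s.
With the tool pointing down it reaches from about 0.35 to 0.875 m from the base axis. Payload 4.2 kg.
Tool frame: the origin (TCP) lies on the centre line of the jaws, within the pads' length; the fingertips stand nose_length ahead of it and the grasp point (between the pads) is the TCP (nose_length is the distance from the TCP to the fingertips, in m); x points along the fingers, z is the direction in which the jaws open and shut, and the axes are right-handed (so a half turn about x gives the same grasp; the last joint's range is limited). The gripper opens to 87 mm and grips with 3 to 60 N. Pads are 19 mm wide; open, the fingers measure 117 mm over their backs; the gripper's body (75 mm by 190 mm) begins 51 mm behind the grasp point.
Start: joints at [1.54, 0.385, 0.008, 0, -1.194, -0.259], TCP at [0.179, 0.599, 0.242] pointing down, gripper open.
Joint ranges: [-3.14, 3.14], [-1.21, 2.06], [-1.07, 1.41], [-3.16, 2.05], [-2.99, -0.16], [-3.1, 3.1]. Speed limits (rad/s): [2.79, 2.79, 3.14, 3.14, 3.14, 3.14].

## Interface

Orientations are given as a unit quaternion [w, x, y, z].
In Python, from workcell import get_obs, get_image, camera_info, job_done, nose_length gives the robot as it stands.
- The arm moves only by the tool carry_out, never from a script. Its argument "deltas" is a list of rows, each a list of 3 entries, a list of its own where there are three numbers: the shift along the tool's x, y, z in cm, then the turn about the tool's x in degrees, then the opening, from -1 (shut) to 1 (fully open), so that 0 is half open. In form: [[[x, y, z], yaw, fingers], ...]. A call has 1 to 8 rows; each row is the pose to reach, as a shift and turn from the pose commanded when the call began, along the tool's axes at that moment; what a row does not reach only later rows make up. A row lasts 1/10 s, in which the tool goes at most 50 mm and 8.59 degrees, less where a joint would pass 70% of its speed; a pose out of reach is approached as far as the arm can. A call with a gripper value outside its range is refused whole. The fingers move at their own pace and stop on an object; "force" is the grip in N (left out, the last holds). Time passes only in rows, so rows that repeat a pose let the fingers close. It gives the time, the measured TCP pose, the force and the opening at its end, in the units of the state.
- get_obs(): the state, without advancing time (a new reading comes with each control period).
- get_image(name): name is "scene" or "top" or "wrist"; returns the picture (400x640x3 uint8, red, green, blue); there is no depth.
- camera_info(name): a dict with "fx", "fy", "cx", "cy" (pixels), "dist_coeffs" ([k1, k2, p1, p2, k3] as OpenCV has them; the pictures are not rectified), "world_to_cam" (4x4, takes a point from world to camera coordinates). Camera axes: x right, y up, looking along -z (the intrinsics and any distortion apply to the point x, -y, -z); pixel columns grow to the right and rows downward; lengths in m; the calibration is good to about 2 mm. A picture is of the moment at which its call begins: read the wrist's pose just before it. camera_info takes no time and is no camera call; for the wrist camera it gives the pose at the moment of the call.
- job_done(): hands the job in, once; it reports no verdict.
The state is a dict: "clock": time; "joint_positions": joint angles; "joint_velocities": joint speeds; "joint_efforts": joint torques, N m; "tcp_pos": TCP position; "ee_rot": TCP orientation; "ft_force": force on the tool from outside, world axes, zero at the start; "torque": the same for the moment, N m; "opening": opening from 0.0 (shut) to 1.0 (fully open).
Only numpy, scipy, OpenCV 4.12 (cv2) and the standard library are available. Lean on these libraries where they do the work, as an engineer would, in place of code of your own. Each camera call takes 0.05 s, during which the arm holds its last target.

## Working session

There is one attempt and no reset: what is moved stays moved. The work goes in short steps, Python scripts to look and compute and a tool call to move; the robot and the scene stay as the last step left them, time stands still between calls to the robot, and variables do not carry over. Pictures are saved under pics/ and viewed, and the job is handed in when it is done.

Besides the shell and the picture viewer there is one more tool, called after "Emit:" as name(argument=value, ...) on one line, values as JSON. carry_out: Moves the arm, as the interface text tells. Its arguments: {"type":"object","properties":{"deltas":{"type":"array","items":{"type":"array"}},"force":{"type":"number"}},"required":["deltas"]}

```bash
mkdir -p pics; ls; python3 - <<'E'
from workcell import *
import cv2
print(get_obs()); print(nose_length if not callable(nose_length) else nose_length())
for n in ["scene","top","wrist"]:
    im=get_image(n); cv2.imwrite(f"pics/{n}0.png",im[:,:,::-1])
    print(n,camera_info(n))
E
```

```text
pics
{'clock': 0.0, 'joint_positions': array([ 1.53959039e+00,  3.85564020e-01,  6.65918126e-03, -5.22639361e-04,
       -1.19400094e+00, -2.58619189e-01]), 'joint_velocities': array([ 4.69322152e-04,  7.80651055e-05,  1.14956304e-03,  2.02033989e-03,
       -7.17028580e-04, -6.58779210e-04]), 'joint_efforts': array([ 4.68481103e-04, -3.90662456e+01,  1.87407911e+01,  4.21992257e+00,
        1.10657982e-02, -1.88751264e-04]), 'tcp_pos': array([0.1784183 , 0.59841774, 0.2404646 ]), 'ee_rot': array([-0.42297832, -0.56640407, -0.42202449,  0.56760119]), 'ft_force': array([-0.34733898, -0.15239882,  0.19013917]), 'torque': array([ 0.03000946, -0.09422923,  0.01911712]), 'opening': 1.0018224776224507}
0.019
scene {'fx': 407.1179034314253, 'fy': 407.1179034314253, 'cx': 318.44050629012594, 'cy': 200.40127869302373, 'dist_coeffs': array([-0.09000775,  0.        ,  0.        ,  0.        ,  0.        ]), 'world_to_cam': array([[-0.89205444,  0.45187916,  0.00664125,  0.45350903],
       [-0.24532089, -0.49652506,  0.83263469,  0.13571313],
       [ 0.37954781,  0.74112624,  0.55378278, -1.57
[... 288 characters left out ...]
ay([[-0.00277459, -0.99966996, -0.02553952,  0.1105192 ],
       [ 0.9929521 , -0.00578019,  0.11837534, -0.56378266],
       [-0.1184839 , -0.02503107,  0.99264042, -1.34081434],
       [ 0.        ,  0.        ,  0.        ,  1.        ]])}
wrist {'fx': 279.827236820605, 'fy': 279.827236820605, 'cx': 317.60482137085216, 'cy': 195.21357127942173, 'dist_coeffs': array([-0.03977756,  0.        ,  0.        ,  0.        ,  0.        ]), 'world_to_cam': array([[-0.28664296, -0.95803593,  0.00172264,  0.62496111],
       [ 0.92536228, -0.27733175, -0.25844101,  0.03256894],
       [ 0.24807352, -0.07248623,  0.9660255 , -0.39056316],
       [ 0.        ,  0.        ,  0.        ,  1.        ]])}
```

View pics/scene0.png

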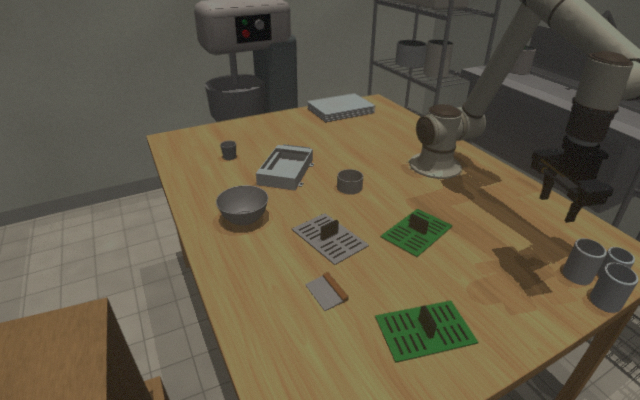

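View pics/top0.png

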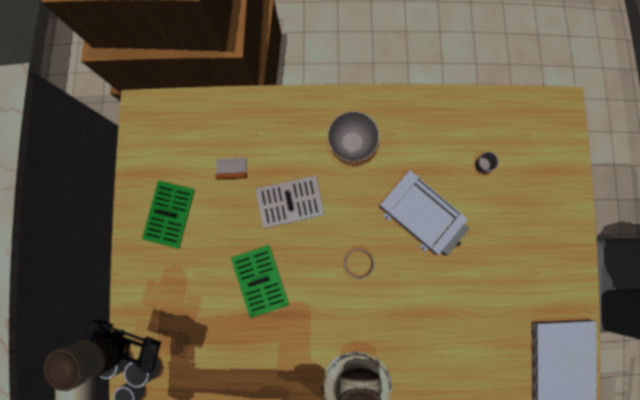

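View pics/wrist0.png

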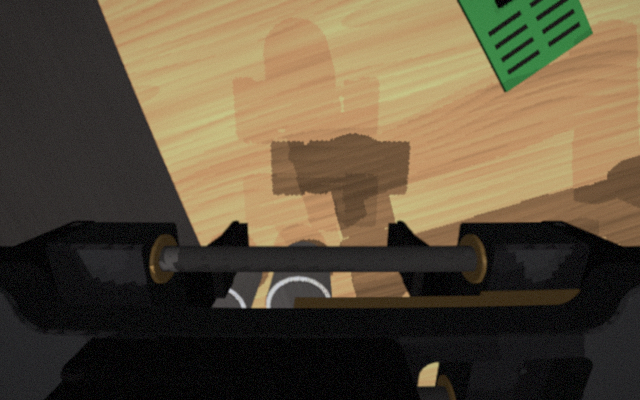

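The steel plate is at top (290,202), with green look-alikes at (168,214) and (260,280). The pan is at (423,213), with its grey stop near (450,243). The tray at (565,360) is another distractor. Next I'll zoom in and measure.

```bash
cat > h.py <<'E'
import numpy as np, cv2
from workcell import *
def ray(n,uv,ci=None):
    c=ci or camera_info(n); K=np.array([[c['fx'],0,c['cx']],[0,c['fy'],c['cy']],[0,0,1]])
    p=cv2.undistortPoints(np.array(uv,float).reshape(-1,1,2),K,c['dist_coeffs']).reshape(-1,2)
    W=np.array(c['world_to_cam']);R=W[:3,:3];t=W[:3,3]
    d=np.c_[p[:,0],-p[:,1],-np.ones(len(p))]@R
    return -R.T@t,d
def plane(n,uv,z,ci=None):
    o,d=ray(n,uv,ci); return o+d*((z-o[2])/d[:,2])[:,None]
def proj(n,X,ci=None):
    c=ci or camera_info(n); K=np.array([[c['fx'],0,c['cx']],[0,c['fy'],c['cy']],[0,0,1]])
    W=np.array(c['world_to_cam']);X=np.atleast_2d(X)@W[:3,:3].T+W[:3,3]
    X=X*[1,-1,-1]
    return cv2.projectPoints(X.reshape(-1,1,3),np.zeros(3),np.zeros(3),K,c['dist_coeffs'])[0].reshape(-1,2)
def R(q): 
    from scipy.spatial.transform import Rotation as S
    return S.from_quat(q,scalar_first=True).as_matrix()
E
python3 - <<'E'
from h import *
o=get_obs(); print(R(o['ee_rot']).round(4))
im=cv2.imread('pics/top0.png')
a=cv2.resize(im[160:270,370:480],None,fx=7,fy=5.4,interpolation=3)
a=cv2.resize(im[160:270,370:480],(600,600),interpolation=3); cv2.imwrite('pics/c_pan.png',a)
a=cv2.resize(im[165:240,245:335],(720,600),interpolation=3); cv2.imwrite('pics/c_plate.png',a)
im=cv2.imread('pics/scene0.png')
a=cv2.resize(im[135:200,245:325],(800,650)[:2],interpolation=3)[:600]; cv2.imwrite('pics/c_pans.png',a)
E
```

```text
[[-4.000e-04  9.583e-01 -2.859e-01]
 [-1.700e-03 -2.859e-01 -9.583e-01]
 [-1.000e+00  1.000e-04  1.700e-03]]
```

View pics/c_pan.png

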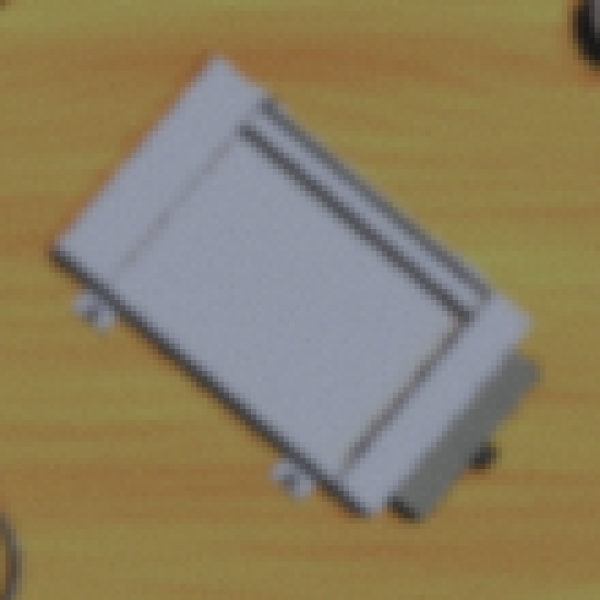

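View pics/c_plate.png

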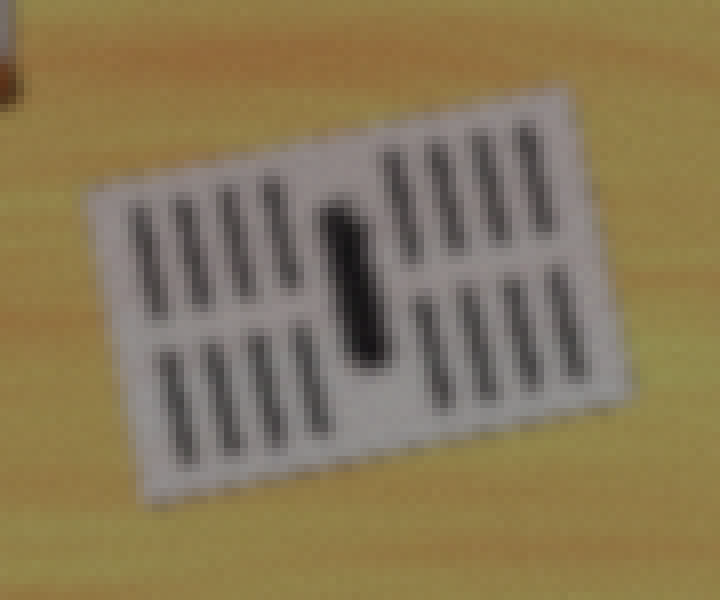

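View pics/c_pans.png

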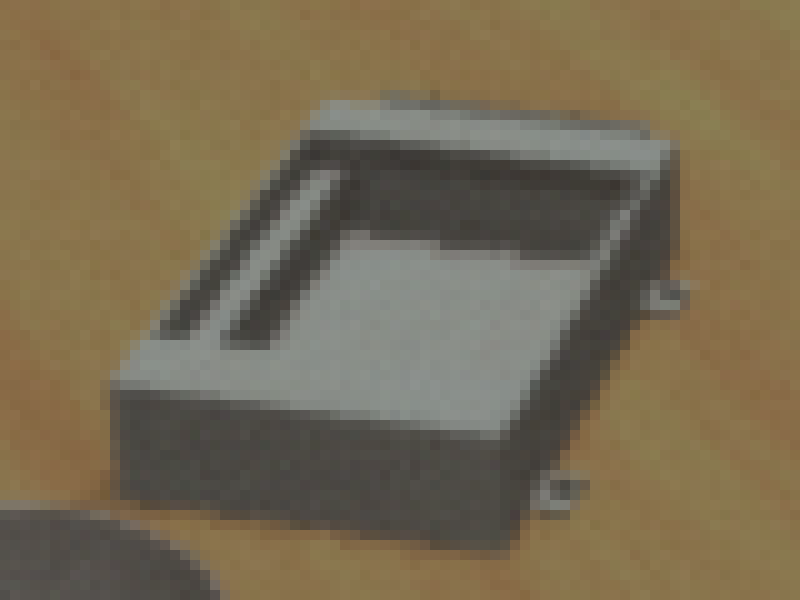

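The crops confirm the grey plate with its black grip at top (290,202). The pan's wide (deep) lip faces upper-left, and the grey stop housing is at its lower-right end. Measuring both next.

```bash
python3 - <<'E'
from h import *
im=cv2.imread('pics/top0.png')
hsv=cv2.cvtColor(im,cv2.COLOR_BGR2HSV)
def rect(x0,y0,x1,y1,S=85,V=60):
    m=np.zeros(im.shape[:2],np.uint8); m[y0:y1,x0:x1]=((hsv[y0:y1,x0:x1,1]<S)).astype(np.uint8)*255
    m=cv2.morphologyEx(m,cv2.MORPH_CLOSE,np.ones((5,5)))
    c=max(cv2.findContours(m,0,1)[0],key=cv2.contourArea); return cv2.boxPoints(cv2.minAreaRect(c)),cv2.contourArea(c)
b,a=rect(250,170,330,235); print(b,a)
P=plane('top',b,.006)[:,:2]; print(P.round(4), [np.linalg.norm(P[i]-P[i-1]).round(4) for i in range(4)],P.mean(0))
e=[P[i]-P[i-1] for i in range(4)]; print([np.degrees(np.arctan2(v[1],v[0])).round(1) for v in e])
q=np.array([(215,55),(55,245),(370,515),(530,320)])/600*110+[370,160]-.5
Q=plane('top',q,.048)[:,:2]; print(Q.round(4),[np.linalg.norm(Q[i]-Q[i-1]).round(4) for i in range(4)],Q.mean(0))
e=[Q[i]-Q[i-1] for i in range(4)]; print([np.degrees(np.arctan2(v[1],v[0])).round(1) for v in e])
# scene corners pan: top
s=np.array([(110,385),(505,435),(680,145),(322,100)])/10+[245,135]-.5
S=plane('scene',s,.048)[:,:2];print(S.round(4),S.mean(0))
g=plane('top',[[245+354/8,165+280/8]],.052);print('grip top',g, 'dist pan',np.linalg.norm(Q.mean(0)))
E
```

```text
[[253.68294 187.85365]
 [316.03412 174.49266]
 [324.68292 214.85365]
 [262.33173 228.21465]] 2506.5
[[0.6214 0.322 ]
 [0.6632 0.1213]
 [0.5331 0.0941]
 [0.4915 0.2923]] [np.float64(0.1333), np.float64(0.205), np.float64(0.1329), np.float64(0.2026)] [0.57730874 0.20743022]
[np.float64(12.9), np.float64(-78.2), np.float64(-168.2), np.float64(101.9)]
[[ 0.6692 -0.1695]
 [ 0.5605 -0.0757]
 [ 0.4072 -0.2502]
 [ 0.5161 -0.3453]] [np.float64(0.2331), np.float64(0.1436), np.float64(0.2322), np.float64(0.1446)] [ 0.53826409 -0.21020125]
[np.float64(49.0), np.float64(139.2), np.float64(-131.3), np.float64(-41.1)]
[[ 0.6693 -0.1697]
 [ 0.5596 -0.077 ]
 [ 0.4082 -0.2495]
 [ 0.5178 -0.3481]] [ 0.53873707 -0.2110932 ]
grip top [[0.57535047 0.20254463 0.052     ]] dist pan 0.5778518787720508
```

Emit:
carry_out(deltas=[[[0.2,2,1],0,1],[[0.6,5,2.7],0,1],[[1,8.5,4.5],0,1],[[1.5,12,6.4],0,1],[[2,15.5,8.2],0,1],[[2.5,19,10],0,1],[[3,22.5,12],0,1],[[3.2,26,13.8],0,1]])

```text
clock: 0.95
tcp_pos: [0.3891, 0.3897, 0.2089]
ee_rot: [-0.423, -0.567, -0.422, 0.568]
ft_force: [-0.2, 1.5, 0.2]
opening: 1.006
```

Emit:
carry_out(deltas=[[[0.3,3.5,1.8],7.5,1],[[0.6,7,3.7],15,1],[[0.9,10.5,5.5],23,1],[[1.2,14,7.4],31,1],[[1.4,17.5,9.3],39,1],[[1.6,20.5,11],47,1],[[1.8,22.5,12],54,1],[[1.8,23.4,12.5],61.4,1]])

```text
clock: 1.75
tcp_pos: [0.5777, 0.2028, 0.1907]
ee_rot: [-0.071, -0.703, -0.071, 0.704]
ft_force: [-0.3, -0.4, -0.4]
opening: 1.001
```

```bash
python3 - <<'E'
from h import *
o=get_obs();print(o['tcp_pos'],R(o['ee_rot']).round(3),o['joint_positions'],o['joint_velocities'].round(3),o['clock'])
ci=camera_info('wrist');cv2.imwrite('pics/w1.png',get_image('wrist')[:,:,::-1])
print(ci['world_to_cam']); print(get_obs()['tcp_pos'])
E
```

```text
[0.57768293 0.20280229 0.19068857] [[-0.001  0.2   -0.98 ]
 [-0.001 -0.98  -0.2  ]
 [-1.     0.001  0.001]] [ 6.01704117e-01  4.02556547e-01 -9.73838037e-02  4.66021992e-05
 -1.07249181e+00 -4.00719316e-01] [-0.147  0.058  0.102 -0.006 -0.043 -1.121] 1.75
[[-0.98002895 -0.19884262  0.00220657  0.60615348]
 [ 0.19158135 -0.94709799 -0.2574917   0.10046908]
 [ 0.05329016 -0.25192659  0.96627799 -0.32091374]
 [ 0.          0.          0.          1.        ]]
[0.57805354 0.20250673 0.19075448]
```

View pics/w1.png

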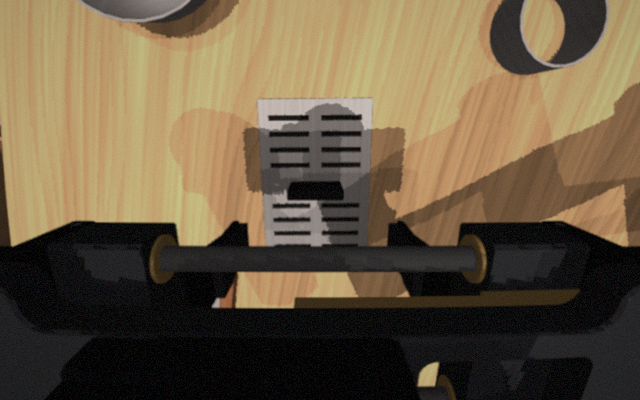

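The wrist view shows the plate from (257,99) to (372,98) with the block at (315,190), and no obstacles near the jaws. The arm was still settling, so I'll re-image and measure.

```bash
python3 - <<'E'
from h import *
o=get_obs();print(o['tcp_pos'],o['joint_velocities'].round(3))
ci=camera_info('wrist');im=get_image('wrist')[:,:,::-1].copy();cv2.imwrite('pics/w2.png',im)
Rm=R(o['ee_rot']);print('yaw z',np.degrees(np.arctan2(Rm[1,2],Rm[0,2])))
a=cv2.resize(im[80:260,240:400],(711,800)[0:2]) ;a=cv2.resize(im[80:260,240:400],(533,600));cv2.imwrite('pics/w2c.png',a)
hsv=cv2.cvtColor(im,cv2.COLOR_BGR2HSV);g=hsv[:,:,1]
# edges of the plate: row-wise saturation transitions
L=[];Rr=[]
for r in range(110,215,3):
    s=g[r,225:410]<60
    idx=np.where(s)[0]; 
    if len(idx): L.append((225+idx[0]-.5,r));Rr.append((225+idx[-1]+.5,r))
for n,E in(('L',L),('R',Rr)):
    P=plane('wrist',E,.006,ci)[:,:2]
    vx,vy,x0,y0=cv2.fitLine(P.astype(np.float32),cv2.DIST_HUBER,0,.001,.001).ravel(); print(n,np.degrees(np.arctan2(vy,vx)),x0,y0)
    d=P-[x0,y0]; print((d@[-vy,vx]*1000).round(1))
v=(im.max(2)<35); v[:170]=0;v[196:]=0;v[:,:280]=0;v[:,350:]=0
c=max(cv2.findContours(v.astype(np.uint8),0,1)[0],key=cv2.contourArea);print(cv2.boundingRect(c))
m=cv2.minAreaRect(c);b=cv2.boxPoints(m);print(b)
print(plane('wrist',b,.052,ci))
E
```

```text
[0.57805354 0.20250673 0.19075448] [ 0.039 -0.016 -0.017 -0.005  0.006  0.222]
yaw z -168.70841370135778
L -77.79076 0.6484748 0.19329995
[ 0.5 -0.4 -0.2  0.   0.3  0.5 -0.4 -0.2  0.   0.3  0.5 -0.4 -0.2  0.
  0.3  0.5 -0.4 -0.2  0.   0.3 -0.7 -0.4 -0.2  0.1  0.3 -0.6 -0.4 -0.1
  0.1  0.4  0.6 -0.3 -0.1  0.2  0.4]
R -78.13459 0.51858866 0.18250662
[-0.9  0.1  0.  -0.1 -0.2 -0.3 -0.4  0.6  0.5  0.4  0.2  0.1 -0.  -0.1
 -0.3 -0.4 -0.5  0.5  0.4  0.3  0.2  0.  -0.1 -0.2 -0.4  0.7  0.6  0.5
  0.3  0.2  0.  -0.1 -0.2 -0.4 -0.5]
(288, 182, 56, 14)
[[287.99997 194.99998]
 [287.99997 181.99998]
 [342.99997 181.99998]
 [342.99997 194.99998]]
[[0.60715247 0.21399628 0.052     ]
 [0.60949359 0.2002971  0.052     ]
 [0.55376088 0.1892416  0.052     ]
 [0.55073462 0.20280887 0.052     ]]
```

View pics/w2c.png

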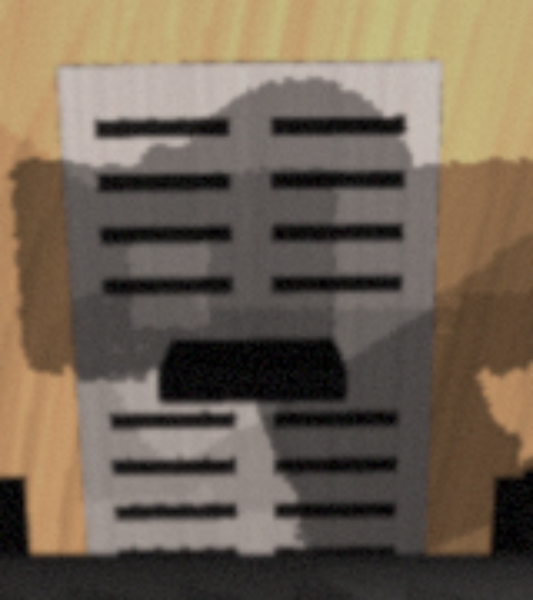

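```bash
python3 - <<'E'
from h import *
ci=camera_info('wrist'); o=get_obs();print(o['tcp_pos'])
W=ci['world_to_cam'];print('cam',-W[:3,:3].T@W[:3,3])
y=np.array([65,127,180,233,285,418,465,511,551])*0.3+80-.5
P=plane('wrist',np.c_[np.full(9,315),y],.006,ci)[:,:2]
u=np.array([np.cos(np.radians(-78)),np.sin(np.radians(-78))]);n=np.array([-u[1],u[0]])
s=P@u;print(s.round(4)); print('centre s', s[0]-.1,[(s[1+i]+s[8-i])/2 for i in range(4)])
L=np.array([.64847,.1933]);Q=np.array([.51859,.18251]);t=((L@n)+(Q@n))/2;print('width',L@n-Q@n)
for sc in(s[0]-.1,(s[4]+s[5])/2): print(sc*u+t*n)
E
```

```text
[0.57729928 0.20353575 0.19088192]
cam [0.5918597  0.13560354 0.33484769]
[ 0.0142 -0.006  -0.0238 -0.042  -0.0603 -0.1096 -0.1279 -0.1464 -0.1629]
centre s -0.08584695068321943 [np.float64(-0.0844503986994173), np.float64(-0.08506774776641163), np.float64(-0.0849320110105585), np.float64(-0.08492743743404389)]
width 0.12928517752723034
[0.57867093 0.21076513]
[0.57886211 0.20986571]
```

Emit:
carry_out(deltas=[[[1,-0.5,-0.2],0,1],[[3,-0.5,-0.2],0,1],[[5.5,-0.5,-0.2],0,1],[[8,-0.5,-0.2],0,1],[[10.5,-0.5,-0.2],0,1],[[13,-0.5,-0.2],0,1],[[14.5,-0.5,-0.2],0,1],[[15.5,-0.5,-0.2],0,1]])

```text
clock: 2.65
tcp_pos: [0.5762, 0.2115, 0.0345]
ee_rot: [-0.075, -0.702, -0.075, 0.704]
ft_force: [-1.2, 0.0, -0.5]
opening: 1.001
```

```bash
python3 - <<'E'
from h import *
o=get_obs();print(o['tcp_pos'],o['ft_force'],o['clock'])
for n in('wrist','scene','top'): cv2.imwrite(f'pics/{n}3.png',get_image(n)[:,:,::-1])
im=cv2.imread('pics/scene3.png');cv2.imwrite('pics/s3c.png',cv2.resize(im[150:290,240:420],(771,600)))
E
```

```text
[0.57617227 0.21145652 0.0345304 ] [-1.22358455  0.01417828 -0.50407212] 2.65
```

View pics/wrist3.png

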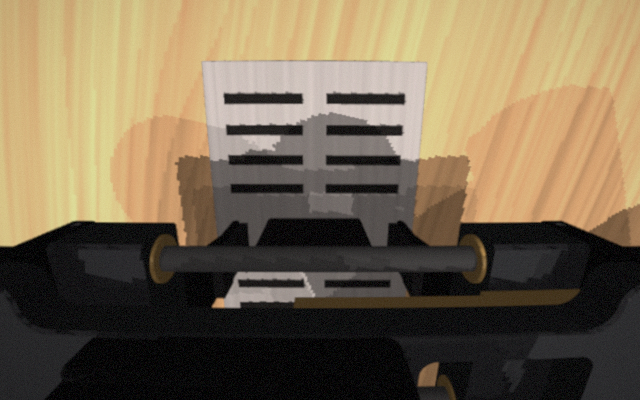

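View pics/s3c.png

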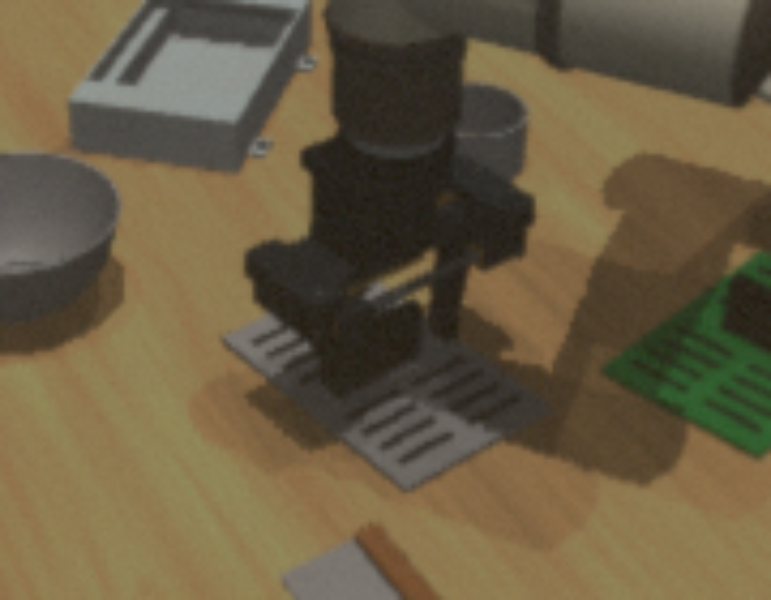

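```bash
python3 - <<'E'
from h import *
o=get_obs();print(o['tcp_pos'],o['clock'])
ci=camera_info('wrist')
P=plane('wrist',[[315,61],[315,98],[315,130],[315,160],[315,188],[315,283]],.006,ci)[:,:2]
u=np.array([np.cos(np.radians(-78)),np.sin(np.radians(-78))]);n=np.array([-u[1],u[0]])
s=P@u;t=o['tcp_pos'][:2];print(s,s[0]-.1,(s[4]+s[5])/2,'tcp s,n',t@u,t@n)
h=plane('wrist',[[311.5,219]],.052,ci)[:,:2];print('block top edge',h@u,h@n)
E
```

```text
[0.57722402 0.2114557  0.03608152] 2.8
[ 0.01616859 -0.00422894 -0.02277834 -0.04105361 -0.05899182 -0.12786259] -0.08383140796676436 -0.09342720808531102 tcp s,n -0.08682326545437379 0.6085743985078975
block top edge [-0.06343049] [0.61171068]
```

Emit:
carry_out(deltas=[[[0,0.15,0],0,1],[[0,0.3,0],0,1],[[0,0.3,0],0,0.8],[[0,0.3,0],0,0.6],[[0,0.3,0],0,0.4],[[0,0.3,0],0,0.2],[[0,0.3,0],0,0.2],[[0,0.3,0],0,0.2]], force=15)

```text
clock: 3.6
tcp_pos: [0.5786, 0.2082, 0.0367]
ee_rot: [0.074, 0.703, 0.074, -0.703]
ft_force: [0.7, -0.1, 0.5]
opening: 0.688
```

Emit:
carry_out(deltas=[[[-0.2,0,0],0,0],[[-0.6,0,0],0,0],[[-1.5,0,0],0,0],[[-3,0,0],0,0],[[-5,0,0],0,0],[[-7,0,0],0,0],[[-8.5,0,0],0,0],[[-9,0,0],0,0]], force=25)

```text
clock: 4.4
tcp_pos: [0.5791, 0.2086, 0.1289]
ee_rot: [0.073, 0.704, 0.075, -0.702]
ft_force: [0.1, 0.0, -5.4]
opening: 0.692
```

```bash
python3 - <<'E'
from h import *
o=get_obs();print(o['tcp_pos'],o['ft_force'],o['torque'],o['clock'],o['opening'])
for n in('wrist','scene'): cv2.imwrite(f'pics/{n}4.png',get_image(n)[:,:,::-1])
im=cv2.imread('pics/scene4.png');cv2.imwrite('pics/s4c.png',cv2.resize(im[120:290,240:420],(635,600)))
E
```

```text
[0.57910167 0.20855418 0.12889709] [ 9.49219589e-02  1.16461105e-03 -5.44011572e+00] [ 0.14098874 -0.1628762   0.00124685] 4.4 0.6920602886354694
```

View pics/wrist4.png

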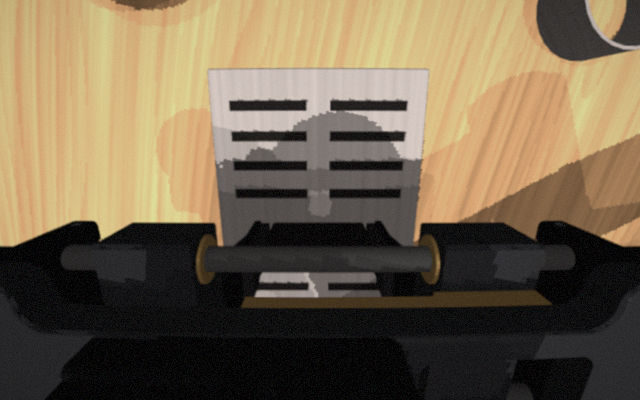

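View pics/s4c.png

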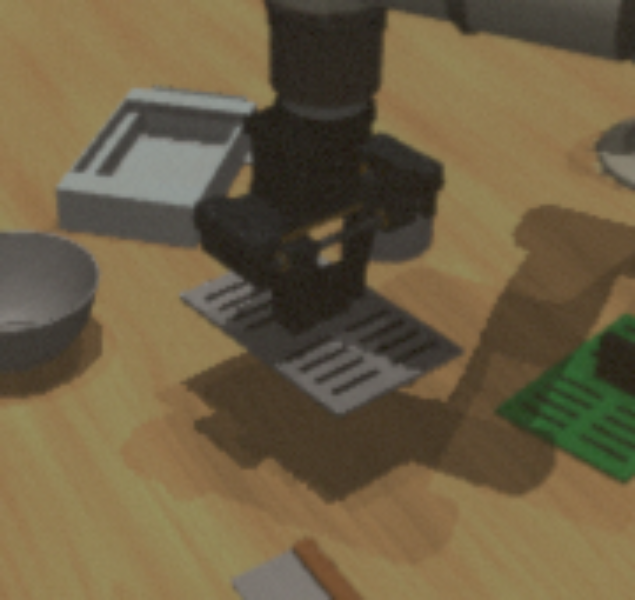

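Plate is gripped and level, about 5.4 N. Computing the transfer to above the shallow-lip end of the pan.

```bash
cat >> h.py <<'E'
C=np.array([.5385,-.2107]);A0=np.radians(48.9);ux=np.array([np.cos(A0),np.sin(A0)]);uy=np.array([-ux[1],ux[0]])
def st():
    o=get_obs();Rm=R(o['ee_rot']);p=o['tcp_pos']
    d=p[:2]-C; f=o['ft_force']
    print('t %.2f pan x,y mm %.1f %.1f z %.1f'%(o['clock'],d@ux*1e3,d@uy*1e3,p[2]*1e3),'yaw_z %.2f'%np.degrees(np.arctan2(Rm[1,2],Rm[0,2])),'F panx,y,z %.1f %.1f %.1f'%(f[:2]@ux,f[:2]@uy,f[2]),'tq',o['torque'].round(2),'op %.3f'%o['opening'])
    return o,Rm,p
def delta(px,py,z):
    o,Rm,p=st(); T=np.r_[C+px/1e3*ux+py/1e3*uy,z/1e3]; print('delta cm',(Rm.T@(T-p)*100).round(2))
E
python3 - <<'E'
from h import *
delta(-21,0,150)
E
```

```text
t 4.50 pan x,y mm 342.0 245.3 z 127.4 yaw_z -168.01 F panx,y,z 0.7 0.2 -5.6 tq [ 0.12 -0.08  0.04] op 0.686
delta cm [-2.31 41.41 14.29]
```

Emit:
carry_out(deltas=[[[-1,0.5,0.2],0,0],[[-2.5,2,0.7],0,0],[[-4,4,1.4],0,0],[[-5,7,2.4],0,0],[[-5,10,3.4],0,0],[[-5,13,4.5],0,0],[[-5,16,5.5],0,0],[[-5,19,6.5],0,0]])

```text
clock: 5.3
tcp_pos: [0.5533, 0.0058, 0.178]
ee_rot: [0.074, 0.704, 0.074, -0.703]
ft_force: [0.5, 0.3, -4.9]
opening: 0.691
```

Emit:
carry_out(deltas=[[[0,3,1],4,0],[[0,6,2.1],10,0],[[0,9,3.1],17,0],[[0.2,12,4.1],25,0],[[0.8,15,5.2],33,0],[[1.4,18,6.2],41,0],[[2,20.5,7.2],48,0],[[2.5,22,7.7],53.1,0]])

```text
clock: 6.1
tcp_pos: [0.5227, -0.2257, 0.1525]
ee_rot: [-0.251, 0.661, -0.251, -0.661]
ft_force: [0.4, -0.0, -4.9]
opening: 0.688
```

Emit:
carry_out(deltas=[[[0,0,0],0,0],[[0,0,0],0,0],[[0,0,0],0,0]])

```text
clock: 6.4
tcp_pos: [0.5246, -0.2225, 0.1525]
ee_rot: [-0.248, 0.663, -0.248, -0.662]
ft_force: [0.2, 0.3, -3.8]
opening: 0.69
```

```bash
python3 - <<'E'
from h import *
delta(-21,0,92)
for n in('wrist','scene','top'): cv2.imwrite(f'pics/{n}5.png',get_image(n)[:,:,::-1])
im=cv2.imread('pics/scene5.png');cv2.imwrite('pics/s5c.png',cv2.resize(im[90:200,220:360],(763,600)))
im=cv2.imread('pics/top5.png');cv2.imwrite('pics/t5c.png',cv2.resize(im[150:270,360:490],(650,600)))
delta(-21,0,92)
E
```

```text
t 6.40 pan x,y mm -18.0 2.7 z 152.5 yaw_z 138.95 F panx,y,z 0.4 0.1 -3.8 tq [ 0.07 -0.1  -0.02] op 0.690
delta cm [ 6.05  0.3  -0.27]
t 6.55 pan x,y mm -17.4 2.9 z 152.1 yaw_z 138.98 F panx,y,z -0.3 0.1 -4.4 tq [ 0.06 -0.06 -0.02] op 0.686
delta cm [ 6.01  0.37 -0.29]
```

View pics/wrist5.png

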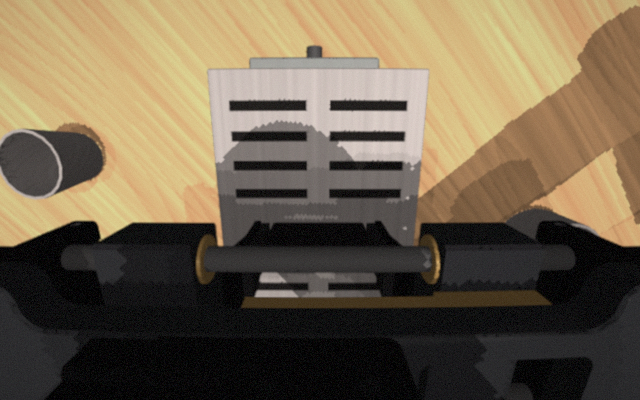

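View pics/s5c.png

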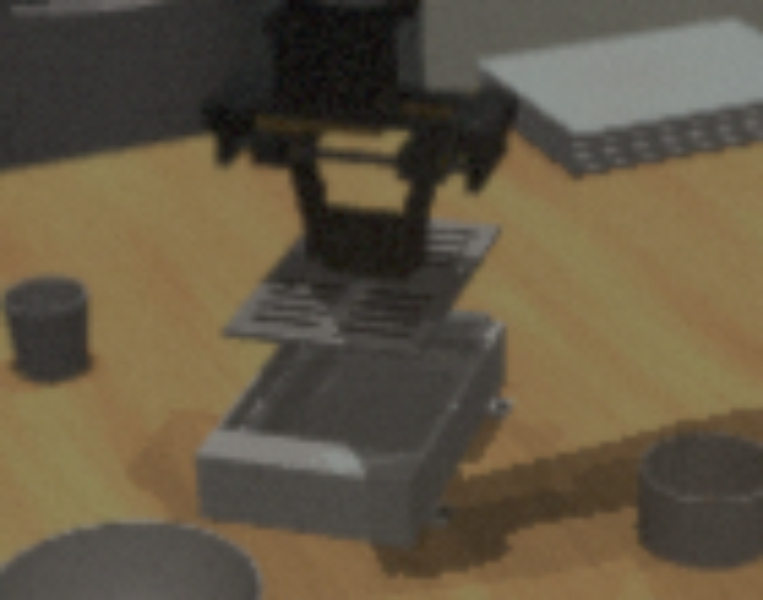

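View pics/t5c.png

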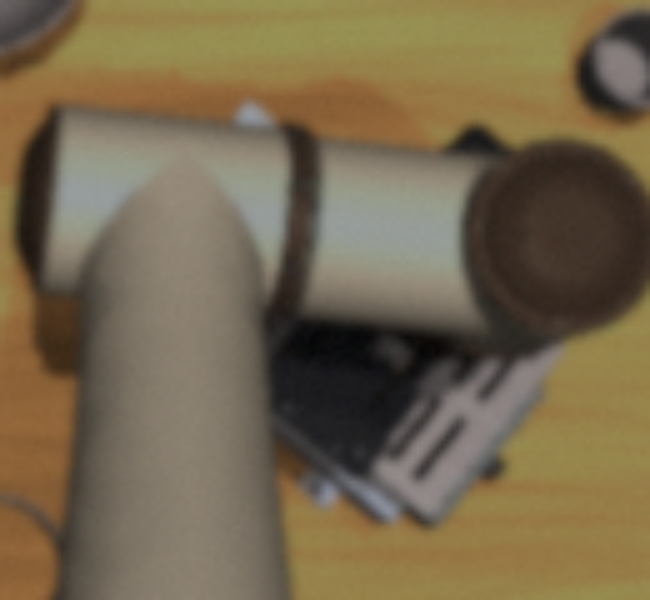

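The plate is level above the pan. The wrist view shows the stop housing at columns 250–379, row ~63, and the plate end at columns 208–428, row 70. I'll use the housing to check the pan's y.

```bash
python3 - <<'E'
from h import *
ci=camera_info('wrist')
im=cv2.imread('pics/wrist5.png'); cv2.imwrite('pics/w5c.png',cv2.resize(im[35:85,195:445],(800,160)))
S=plane('wrist',[[249.5,63],[379.5,63],[314.5,45],[314.5,58]],.042,ci)[:,:2]-C
print('stop x,y',(S@ux*1e3).round(1),(S@uy*1e3).round(1))
P=plane('wrist',[[207.5,70],[428.5,70]],.1525-.0367+.006,ci)[:,:2]-C
print('plate',(P@ux*1e3).round(1),(P@uy*1e3).round(1))
E
```

```text
stop x,y [-134.7 -134.7 -148.4 -138.4] [-54.   55.5   0.8   0.8]
plate [-116.2 -116.3] [-60.8  68. ]
```

View pics/w5c.png

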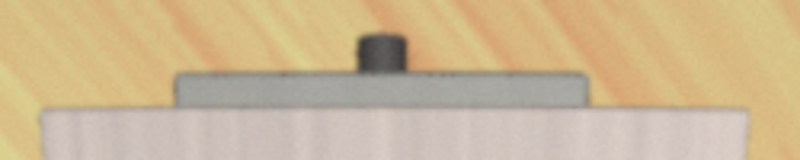

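Emit:
carry_out(deltas=[[[0.3,0.2,-0.1],0,0],[[1,0.37,-0.29],0,0],[[2,0.37,-0.29],0,0],[[3,0.37,-0.29],0,0],[[4,0.37,-0.29],0,0],[[5,0.37,-0.29],0,0],[[5.7,0.37,-0.29],0,0],[[6,0.37,-0.29],0,0]])

```text
clock: 7.35
tcp_pos: [0.5239, -0.2271, 0.0903]
ee_rot: [0.248, -0.661, 0.248, 0.663]
ft_force: [-0.5, 0.8, -4.1]
opening: 0.687
```

Emit:
carry_out(deltas=[[[0,0,0],0,0],[[0,0,0],0,0],[[0,0,0],0,0]])

```text
clock: 7.65
tcp_pos: [0.5249, -0.2273, 0.0921]
ee_rot: [-0.248, 0.663, -0.248, -0.662]
ft_force: [-0.5, 0.0, -5.3]
opening: 0.689
```

```bash
python3 - <<'E'
from h import *
delta(-21,0,86)
cv2.imwrite('pics/scene6.png',get_image('scene')[:,:,::-1])
im=cv2.imread('pics/scene6.png');cv2.imwrite('pics/s6c.png',cv2.resize(im[110:200,230:340],(733,600)))
E
```

```text
t 7.65 pan x,y mm -21.4 -0.6 z 92.1 yaw_z 138.90 F panx,y,z -0.3 0.4 -5.3 tq [ 0.04 -0.09 -0.01] op 0.689
delta cm [ 0.61 -0.04  0.06]
```

View pics/s6c.png

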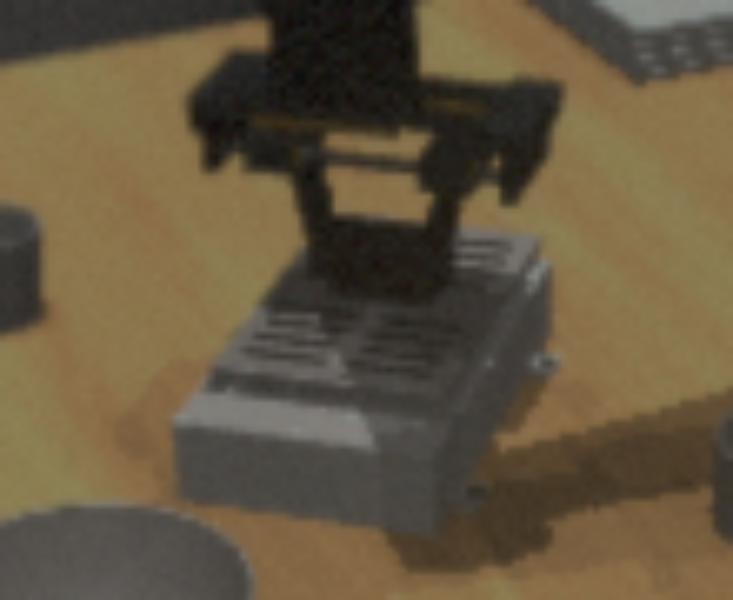

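Emit:
carry_out(deltas=[[[0.15,0,0.03],0,0],[[0.3,0,0.05],0,0],[[0.45,0,0.05],0,0],[[0.6,0,0.05],0,0],[[0.7,0,0.05],0,0],[[0.8,0,0.05],0,0],[[0.9,0,0.05],0,0],[[0.9,0,0.05],0,0]], force=20)

```text
clock: 8.5
tcp_pos: [0.5245, -0.2267, 0.0829]
ee_rot: [-0.248, 0.662, -0.248, -0.662]
ft_force: [0.4, 1.4, -1.6]
opening: 0.685
```

```bash
python3 - <<'E'
from h import *
st()
E
```

```text
t 8.50 pan x,y mm -21.3 0.0 z 82.9 yaw_z 138.91 F panx,y,z 1.3 0.6 -1.6 tq [ 0.6  -0.05 -0.07] op 0.685
```

Emit:
carry_out(deltas=[[[0.06,0,0],0,0],[[0.12,0,0],0,0],[[0.18,0,0],0,0],[[0.24,0,0],0,0],[[0.3,0,0],0,0],[[0.36,0,0],0,0],[[0.36,0,0],0,0],[[0.36,0,0],0,0]])

```text
clock: 9.3
tcp_pos: [0.5244, -0.227, 0.0791]
ee_rot: [-0.248, 0.662, -0.248, -0.662]
ft_force: [2.5, 1.7, -1.2]
opening: 0.687
```

```bash
python3 - <<'E'
from h import *
st()
cv2.imwrite('pics/scene7.png',get_image('scene')[:,:,::-1])
im=cv2.imread('pics/scene7.png');cv2.imwrite('pics/s7c.png',cv2.resize(im[110:200,230:340],(733,600)))
cv2.imwrite('pics/wrist7.png',get_image('wrist')[:,:,::-1])
E
```

```text
t 9.30 pan x,y mm -21.5 -0.1 z 79.1 yaw_z 138.92 F panx,y,z 2.9 -0.8 -1.2 tq [ 0.21 -0.64  0.06] op 0.687
```

View pics/s7c.png

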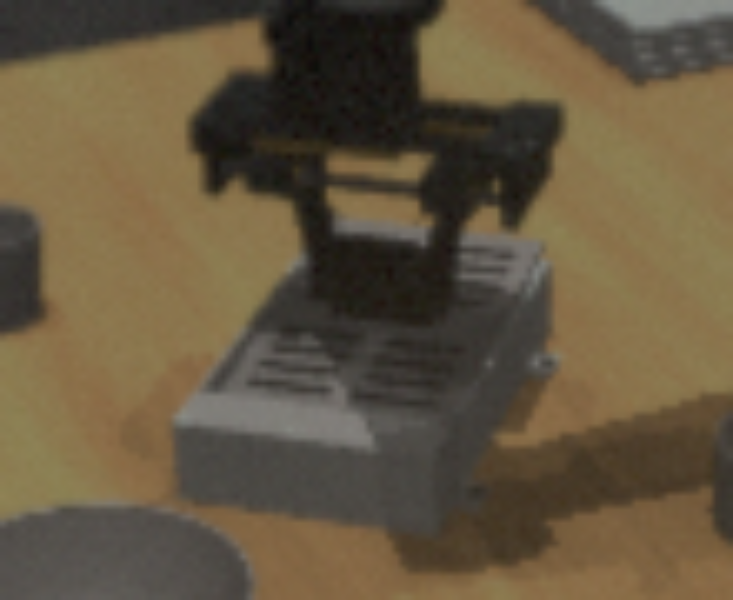

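View pics/wrist7.png

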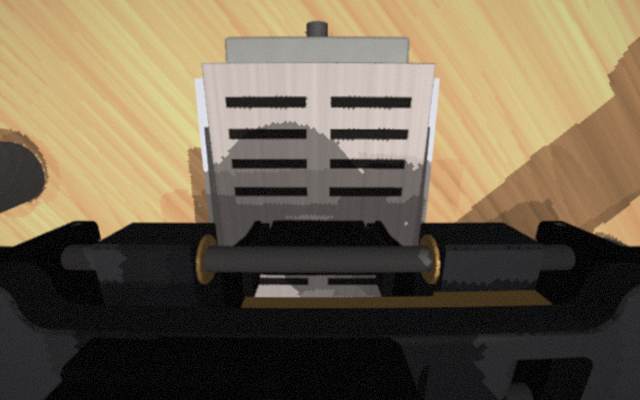

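Tilt is about 0.085 rad (plate end B rose ~8 mm in the wrist view) and end A is inside the mouth. Sliding it under the deep lip, along the plate's own slope.

Emit:
carry_out(deltas=[[[0.01,-0.1,0],0,0],[[0.02,-0.3,0],0,0],[[0.04,-0.5,0],0,0],[[0.06,-0.7,0],0,0],[[0.08,-0.9,0],0,0],[[0.09,-1.1,0],0,0],[[0.1,-1.2,0],0,0],[[0.1,-1.2,0],0,0]])

```text
clock: 10.2
tcp_pos: [0.5319, -0.2174, 0.0777]
ee_rot: [0.248, -0.662, 0.248, 0.662]
ft_force: [0.4, 0.0, -4.0]
opening: 0.69
```

```bash
python3 - <<'E'
from h import *
st()
cv2.imwrite('pics/scene8.png',get_image('scene')[:,:,::-1])
im=cv2.imread('pics/scene8.png');cv2.imwrite('pics/s8c.png',cv2.resize(im[110:200,230:340],(733,600)))
E
```

```text
t 10.20 pan x,y mm -9.4 0.5 z 77.7 yaw_z 138.90 F panx,y,z 0.3 -0.2 -4.0 tq [ 0.21 -0.02 -0.04] op 0.690
```

View pics/s8c.png

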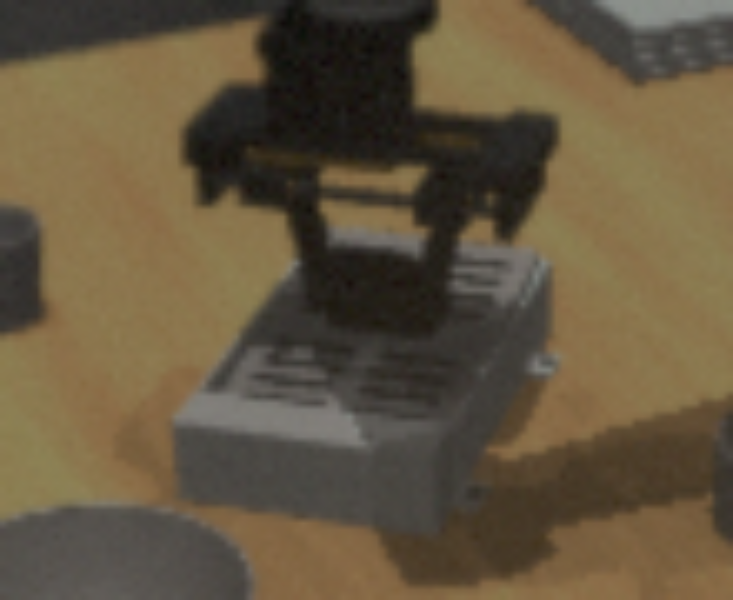

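Emit:
carry_out(deltas=[[[0.02,-0.2,-0.03],0,0],[[0.03,-0.5,-0.05],0,0],[[0.05,-0.8,-0.05],0,0],[[0.07,-1.1,-0.05],0,0],[[0.09,-1.4,-0.05],0,0],[[0.11,-1.7,-0.05],0,0],[[0.13,-1.9,-0.05],0,0],[[0.13,-2.0,-0.05],0,0]])

```text
clock: 11.05
tcp_pos: [0.5456, -0.2028, 0.0766]
ee_rot: [0.248, -0.662, 0.248, 0.662]
ft_force: [-0.2, -0.8, -4.7]
opening: 0.684
```

```bash
python3 - <<'E'
from h import *
st()
cv2.imwrite('pics/wrist9.png',get_image('wrist')[:,:,::-1])
E
```

```text
t 11.05 pan x,y mm 10.6 -0.2 z 76.6 yaw_z 138.91 F panx,y,z -0.7 -0.4 -4.7 tq [ 0.03 -0.11 -0.02] op 0.684
```

View pics/wrist9.png

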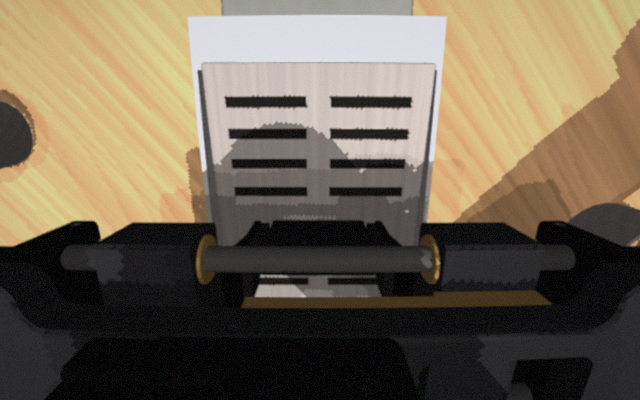

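Emit:
carry_out(deltas=[[[0,-0.1,0],0,0],[[0.02,-0.2,0],0,0],[[0.03,-0.3,0],0,0],[[0.03,-0.4,0],0,0],[[0.03,-0.45,0],0,0],[[0.03,-0.5,0],0,0],[[0.03,-0.55,0],0,0],[[0.03,-0.55,0],0,0]])

```text
clock: 11.9
tcp_pos: [0.5491, -0.1989, 0.0763]
ee_rot: [-0.248, 0.662, -0.248, -0.662]
ft_force: [0.1, 0.2, -4.4]
opening: 0.689
```

```bash
python3 - <<'E'
from h import *
st()
E
```

```text
t 11.90 pan x,y mm 15.9 -0.2 z 76.3 yaw_z 138.90 F panx,y,z 0.2 0.1 -4.4 tq [ 0.1  -0.11  0.  ] op 0.689
```

Emit:
carry_out(deltas=[[[0,-0.04,0],0,0],[[0,-0.08,0],0,0],[[0,-0.12,0],0,0],[[0,-0.16,0],0,0],[[0,-0.16,0],0,0]])

```text
clock: 12.4
tcp_pos: [0.5499, -0.198, 0.0764]
ee_rot: [0.248, -0.662, 0.248, 0.662]
ft_force: [-1.3, -2.9, -3.9]
opening: 0.688
```

```bash
python3 - <<'E'
from h import *
st()
E
```

```text
t 12.40 pan x,y mm 17.0 -0.2 z 76.4 yaw_z 138.90 F panx,y,z -3.1 -0.9 -3.9 tq [-0.59  0.17  0.03] op 0.688
```

Contact with the deep end wall was felt at plate origin ≈ +13.9 mm, where +14 was expected. Now I'll lower it, backing the tool off as the plate flattens.

Emit:
carry_out(deltas=[[[0.04,0.02,0],0,0],[[0.08,0.04,0],0,0],[[0.14,0.06,0],0,0],[[0.2,0.09,0],0,0],[[0.26,0.12,0],0,0],[[0.32,0.15,0],0,0],[[0.38,0.18,0],0,0],[[0.4,0.19,0],0,0]])

```text
clock: 13.2
tcp_pos: [0.5492, -0.199, 0.0724]
ee_rot: [-0.248, 0.662, -0.248, -0.662]
ft_force: [-0.6, 0.3, -2.8]
opening: 0.686
```

```bash
python3 - <<'E'
from h import *
st()
cv2.imwrite('pics/wrist10.png',get_image('wrist')[:,:,::-1])
E
```

```text
t 13.20 pan x,y mm 15.9 -0.3 z 72.4 yaw_z 138.90 F panx,y,z -0.2 0.6 -2.8 tq [ 0.41 -0.12 -0.  ] op 0.686
```

View pics/wrist10.png

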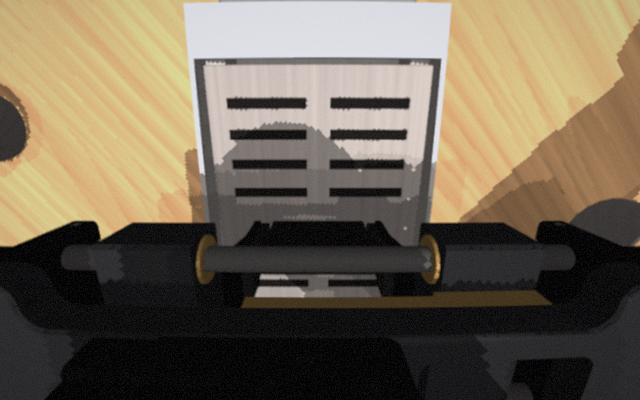

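The plate's B end (row 64) is clear of the shallow lip edge (row 59). Continuing down.

Emit:
carry_out(deltas=[[[0.06,0.03,0],0,0],[[0.13,0.06,0],0,0],[[0.2,0.09,0],0,0],[[0.27,0.12,0],0,0],[[0.34,0.15,0],0,0],[[0.41,0.18,0],0,0],[[0.48,0.2,0],0,0],[[0.5,0.21,0],0,0]])

```text
clock: 14.05
tcp_pos: [0.5477, -0.2008, 0.0673]
ee_rot: [-0.248, 0.662, -0.248, -0.662]
ft_force: [1.3, 1.5, -2.8]
opening: 0.687
```

```bash
python3 - <<'E'
from h import *
st()
cv2.imwrite('pics/wrist11.png',get_image('wrist')[:,:,::-1])
E
```

```text
t 14.05 pan x,y mm 13.5 -0.4 z 67.3 yaw_z 138.89 F panx,y,z 2.0 0.0 -2.8 tq [ 0.33 -0.54 -0.08] op 0.687
```

View pics/wrist11.png

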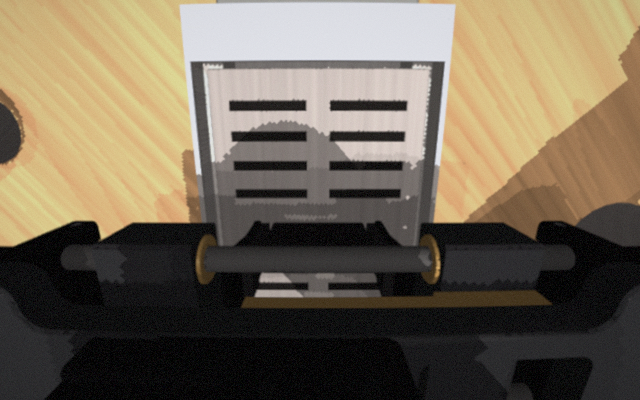

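Emit:
carry_out(deltas=[[[0.03,0.01,0],0,0],[[0.06,0.02,0],0,0],[[0.09,0.03,0],0,0],[[0.09,0.03,0],0,0]])

```text
clock: 14.5
tcp_pos: [0.5475, -0.2009, 0.0668]
ee_rot: [-0.248, 0.662, -0.248, -0.662]
ft_force: [0.5, 0.9, -0.8]
opening: 0.688
```

```bash
python3 - <<'E'
from h import *
st()
E
```

```text
t 14.50 pan x,y mm 13.3 -0.4 z 66.8 yaw_z 138.90 F panx,y,z 1.0 0.2 -0.8 tq [ 0.49 -0.44 -0.06] op 0.688
```

Emit:
carry_out(deltas=[[[0,0,0],0,0.6],[[0,0,0],0,0.6],[[0,0,0],0,0.6],[[0,0,0],0,0.6]])

```text
clock: 14.9
tcp_pos: [0.5472, -0.201, 0.0665]
ee_rot: [0.248, -0.662, 0.248, 0.662]
ft_force: [0.2, 0.2, 0.3]
opening: 0.794
```

```bash
python3 - <<'E'
from h import *
st()
cv2.imwrite('pics/wrist12.png',get_image('wrist')[:,:,::-1])
cv2.imwrite('pics/scene12.png',get_image('scene')[:,:,::-1])
im=cv2.imread('pics/scene12.png');cv2.imwrite('pics/s12c.png',cv2.resize(im[110:200,230:340],(733,600)))
E
```

```text
t 14.90 pan x,y mm 13.0 -0.2 z 66.5 yaw_z 138.90 F panx,y,z 0.3 -0.0 0.3 tq [ 0.08 -0.06 -0.06] op 0.794
```

View pics/wrist12.png

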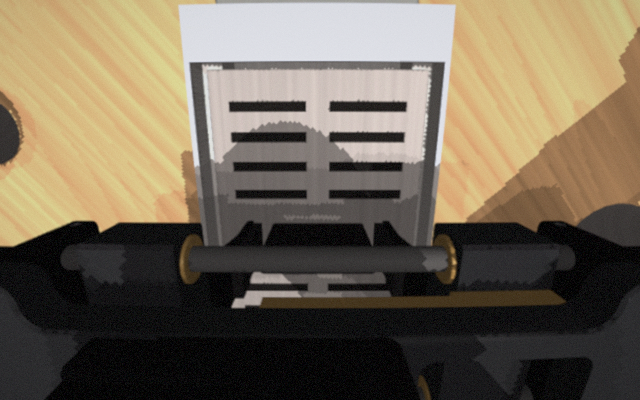

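View pics/s12c.png

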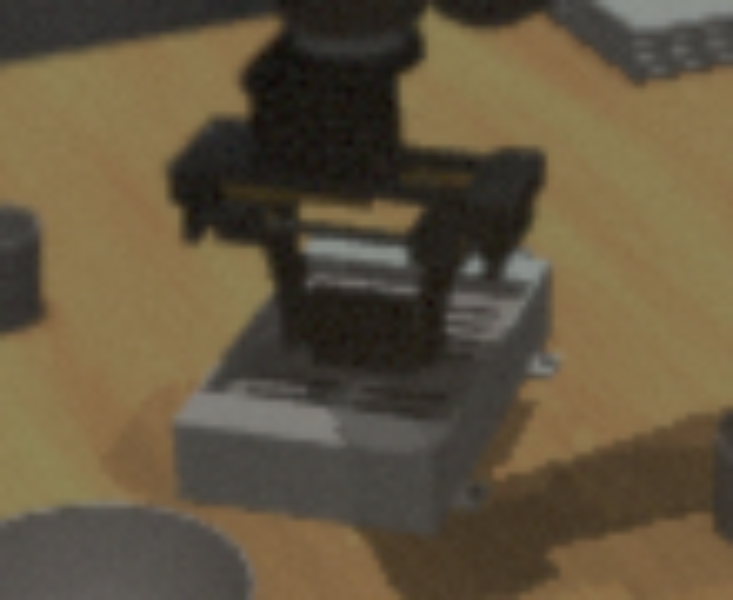

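The plate lies flat on both ledges and the jaws are free (F≈0). I'll regrip lightly at 8 N so that slip caps the push, then search for the stop slowly.

Emit:
carry_out(deltas=[[[0,0,0],0,0],[[0,0,0],0,0],[[0,0,0],0,0],[[0,0,0],0,0]], force=8)

```text
clock: 15.4
tcp_pos: [0.5473, -0.201, 0.0665]
ee_rot: [-0.248, 0.662, -0.248, -0.662]
ft_force: [0.5, -0.6, 1.1]
opening: 0.685
```

```bash
python3 - <<'E'
from h import *
st()
E
```

```text
t 15.40 pan x,y mm 13.2 -0.3 z 66.5 yaw_z 138.90 F panx,y,z -0.1 -0.8 1.1 tq [ 0.03 -0.19  0.02] op 0.685
```

Emit:
carry_out(deltas=[[[0,0.05,0],0,0],[[0,0.1,0],0,0],[[0,0.15,0],0,0],[[0,0.2,0],0,0],[[0,0.25,0],0,0],[[0,0.3,0],0,0],[[0,0.35,0],0,0]])

```text
clock: 16.1
tcp_pos: [0.5451, -0.2036, 0.0665]
ee_rot: [-0.248, 0.662, -0.248, -0.662]
ft_force: [1.9, 1.3, -2.0]
opening: 0.687
```

```bash
python3 - <<'E'
from h import *
st()
E
```

```text
t 16.10 pan x,y mm 9.6 -0.3 z 66.5 yaw_z 138.90 F panx,y,z 2.3 -0.6 -2.0 tq [ 0.57 -0.53  0.03] op 0.687
```

Emit:
carry_out(deltas=[[[0,0.05,0],0,0],[[0,0.1,0],0,0],[[0,0.15,0],0,0],[[0,0.2,0],0,0]])

```text
clock: 16.5
tcp_pos: [0.5437, -0.2051, 0.0664]
ee_rot: [-0.248, 0.662, -0.248, -0.662]
ft_force: [1.3, 2.1, -1.0]
opening: 0.688
```

Emit:
carry_out(deltas=[[[0,0.05,0],0,0],[[0,0.1,0],0,0],[[0,0.15,0],0,0],[[0,0.2,0],0,0]])

```text
clock: 16.9
tcp_pos: [0.5423, -0.2066, 0.0665]
ee_rot: [-0.248, 0.662, -0.248, -0.662]
ft_force: [1.6, 0.8, -1.3]
opening: 0.692
```

```bash
python3 - <<'E'
from h import *
st()
E
```

```text
t 16.90 pan x,y mm 5.6 -0.2 z 66.5 yaw_z 138.89 F panx,y,z 1.7 -0.7 -1.3 tq [ 0.5  -0.55 -0.02] op 0.692
```

Emit:
carry_out(deltas=[[[0,0.05,0],0,0],[[0,0.1,0],0,0],[[0,0.15,0],0,0],[[0,0.2,0],0,0]])

```text
clock: 17.3
tcp_pos: [0.541, -0.2081, 0.0665]
ee_rot: [-0.248, 0.662, -0.248, -0.662]
ft_force: [1.2, 1.7, -1.1]
opening: 0.686
```

Emit:
carry_out(deltas=[[[0,0.05,0],0,0],[[0,0.1,0],0,0],[[0,0.15,0],0,0],[[0,0.2,0],0,0]])

```text
clock: 17.7
tcp_pos: [0.5397, -0.2096, 0.0665]
ee_rot: [-0.248, 0.662, -0.248, -0.662]
ft_force: [1.2, 2.3, -1.5]
opening: 0.687
```

Force is still just sliding friction (~2 N). Continuing.

Emit:
carry_out(deltas=[[[0,0.05,0],0,0],[[0,0.1,0],0,0],[[0,0.15,0],0,0],[[0,0.2,0],0,0]])

```text
clock: 18.1
tcp_pos: [0.5384, -0.2111, 0.0664]
ee_rot: [0.248, -0.662, 0.248, 0.662]
ft_force: [2.7, 0.8, -1.0]
opening: 0.687
```

Emit:
carry_out(deltas=[[[0,0.05,0],0,0],[[0,0.1,0],0,0],[[0,0.15,0],0,0],[[0,0.2,0],0,0]])

```text
clock: 18.5
tcp_pos: [0.5371, -0.2126, 0.0664]
ee_rot: [0.248, -0.662, 0.248, 0.662]
ft_force: [1.7, 2.4, -0.1]
opening: 0.688
```

```bash
python3 - <<'E'
from h import *
st()
E
```

```text
t 18.50 pan x,y mm -2.4 -0.2 z 66.4 yaw_z 138.89 F panx,y,z 2.9 0.3 -0.1 tq [ 0.52 -0.49 -0.03] op 0.688
```

Emit:
carry_out(deltas=[[[0,0.05,0],0,0],[[0,0.1,0],0,0],[[0,0.15,0],0,0],[[0,0.2,0],0,0]])

```text
clock: 18.9
tcp_pos: [0.5358, -0.2142, 0.0665]
ee_rot: [-0.248, 0.662, -0.248, -0.662]
ft_force: [1.6, 1.0, -1.8]
opening: 0.689
```

```bash
python3 - <<'E'
from h import *
st()
cv2.imwrite('pics/wrist13.png',get_image('wrist')[:,:,::-1])
E
```

```text
t 18.90 pan x,y mm -4.4 -0.2 z 66.5 yaw_z 138.90 F panx,y,z 1.8 -0.5 -1.8 tq [ 0.54 -0.58  0.01] op 0.689
```

View pics/wrist13.png

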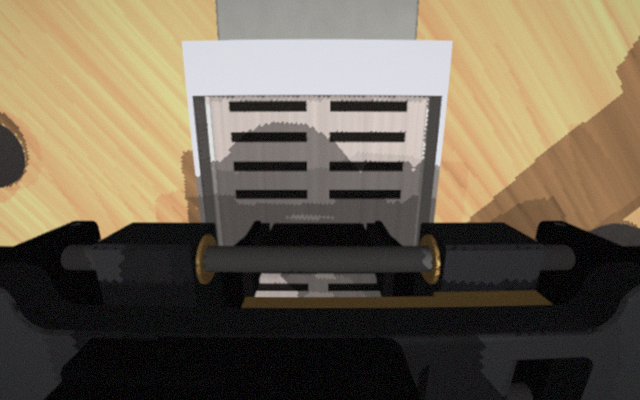

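The plate is moving with the gripper. Its slots sit at the same pixels (row 106 and so on), and the end is now under the shallow lip (rows 40–96). Continuing.

Emit:
carry_out(deltas=[[[0,0.05,0],0,0],[[0,0.1,0],0,0],[[0,0.15,0],0,0],[[0,0.2,0],0,0]])

```text
clock: 19.35
tcp_pos: [0.535, -0.215, 0.0664]
ee_rot: [-0.249, 0.662, -0.248, -0.662]
ft_force: [4.3, 6.7, -1.1]
opening: 0.688
```

Emit:
carry_out(deltas=[[[0,0.05,0],0,0],[[0,0.1,0],0,0],[[0,0.15,0],0,0]])

```text
clock: 19.65
tcp_pos: [0.5349, -0.2151, 0.0665]
ee_rot: [-0.249, 0.663, -0.247, -0.661]
ft_force: [4.7, 9.6, -1.5]
opening: 0.687
```

Stop found at about x=-5.5: force is ~10 N including ~2 N sliding friction. Firming the grip and holding with a slight addition.

Emit:
carry_out(deltas=[[[0,0,0],0,0],[[0,0.02,0],0,0],[[0,0.04,0],0,0]], force=15)

```text
clock: 19.95
tcp_pos: [0.5349, -0.2152, 0.0665]
ee_rot: [-0.249, 0.663, -0.247, -0.661]
ft_force: [5.0, 11.2, -1.7]
opening: 0.689
```

```bash
python3 - <<'E'
from h import *
st()
E
```

```text
t 19.95 pan x,y mm -5.7 -0.3 z 66.5 yaw_z 138.89 F panx,y,z 11.8 3.6 -1.7 tq [ 3.23 -1.47 -0.08] op 0.689
```

Emit:
carry_out(deltas=[[[0,0,0],0,0],[[0,0,0],0,0],[[0,0,0],0,0],[[0,0,0],0,0],[[0,0,0],0,0],[[0,0,0],0,0]])

```text
clock: 20.55
tcp_pos: [0.5349, -0.2152, 0.0665]
ee_rot: [-0.249, 0.663, -0.247, -0.661]
ft_force: [4.2, 10.1, -1.9]
opening: 0.689
```

```bash
python3 - <<'E'
from h import *
st()
E
```

```text
t 20.55 pan x,y mm -5.7 -0.3 z 66.5 yaw_z 138.89 F panx,y,z 10.3 3.5 -1.9 tq [ 3.12 -1.43 -0.07] op 0.689
```

Emit:
carry_out(deltas=[[[0,-0.05,0],0,0],[[0,-0.1,0],0,0],[[0,-0.15,0],0,0],[[0,-0.18,0],0,0],[[0,-0.18,0],0,0]])

```text
clock: 21.05
tcp_pos: [0.535, -0.2151, 0.0665]
ee_rot: [-0.249, 0.662, -0.248, -0.662]
ft_force: [1.6, 5.8, -0.8]
opening: 0.688
```

```bash
python3 - <<'E'
from h import *
st()
E
```

```text
t 21.05 pan x,y mm -5.6 -0.2 z 66.5 yaw_z 138.89 F panx,y,z 5.5 2.6 -0.8 tq [ 1.63 -1.06 -0.12] op 0.688
```

Emit:
carry_out(deltas=[[[0,-0.05,0],0,0],[[0,-0.1,0],0,0],[[0,-0.1,0],0,0.3],[[0,-0.1,0],0,0.5],[[0,-0.1,0],0,0.7],[[0,-0.1,0],0,0.9],[[0,-0.1,0],0,1],[[0,-0.1,0],0,1]])

```text
clock: 21.85
tcp_pos: [0.5349, -0.2151, 0.0664]
ee_rot: [0.248, -0.662, 0.248, 0.662]
ft_force: [0.2, 0.3, -0.7]
opening: 0.976
```

```bash
python3 - <<'E'
from h import *
st()
cv2.imwrite('pics/wrist14.png',get_image('wrist')[:,:,::-1])
E
```

```text
t 21.85 pan x,y mm -5.7 -0.2 z 66.4 yaw_z 138.89 F panx,y,z 0.4 0.0 -0.7 tq [ 0.08 -0.09  0.01] op 0.976
```

View pics/wrist14.png

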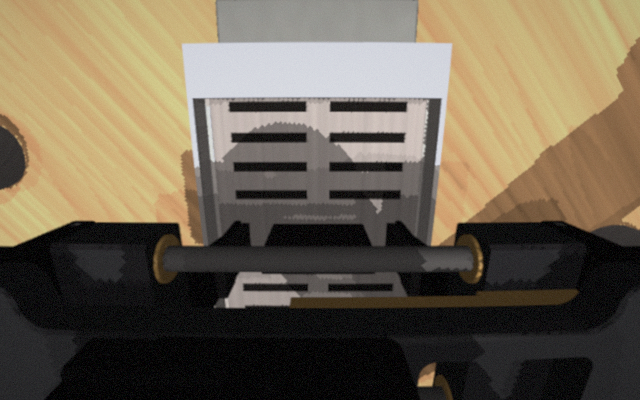

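Jaws are open and clear of the block, and the force is ~0. Lifting straight up.

Emit:
carry_out(deltas=[[[-0.2,0,0],0,1],[[-0.7,0,0],0,1],[[-1.7,0,0],0,1],[[-3.5,0,0],0,1],[[-6,0,0],0,1],[[-9,0,0],0,1],[[-11.5,0,0],0,1],[[-12,0,0],0,1]])

```text
clock: 22.7
tcp_pos: [0.537, -0.2154, 0.1911]
ee_rot: [-0.248, 0.665, -0.248, -0.659]
ft_force: [0.2, -0.0, 1.1]
opening: 0.998
```

Emit:
carry_out(deltas=[[[0,0,0],0,1],[[0,0,0],0,1],[[0,0,0],0,1],[[0,0,0],0,1]])

```text
clock: 23.1
tcp_pos: [0.5345, -0.2148, 0.1852]
ee_rot: [0.248, -0.661, 0.248, 0.663]
ft_force: [0.8, 0.6, 0.4]
opening: 1.0
```

```bash
python3 - <<'E'
from h import *
st()
ci=camera_info('wrist')
for n in('wrist','scene'): cv2.imwrite(f'pics/{n}15.png',get_image(n)[:,:,::-1])
im=cv2.imread('pics/scene15.png');cv2.imwrite('pics/s15c.png',cv2.resize(im[110:200,230:340],(733,600)))
np.save('w15.npy',ci['world_to_cam'])
E
```

```text
t 23.10 pan x,y mm -5.7 0.3 z 185.2 yaw_z 138.89 F panx,y,z 1.0 -0.2 0.4 tq [ 0.02 -0.08  0.02] op 1.000
```

View pics/wrist15.png

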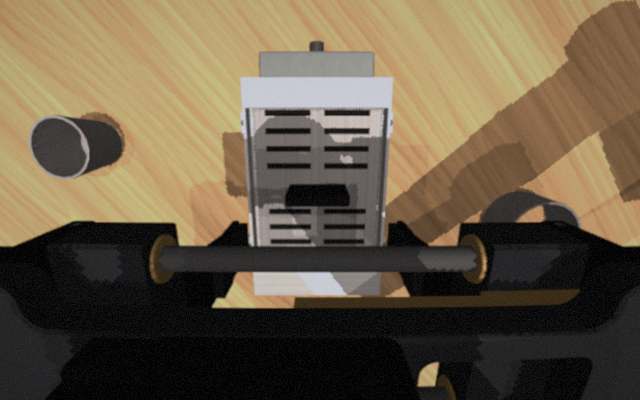

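View pics/s15c.png

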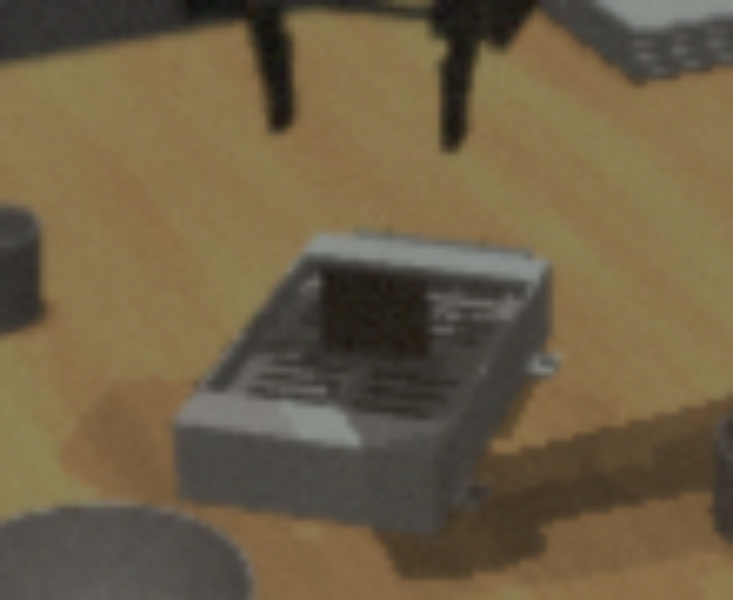

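```bash
python3 - <<'E'
from h import *
ci=camera_info('wrist');ci['world_to_cam']=np.load('w15.npy')
P=plane('wrist',[[316,113],[316,131],[316,149],[316,166],[316,211],[316,226.5],[316,241],[253,200],[384.5,200]],.036,ci)[:,:2]-C
x=P@ux*1e3;print(x.round(1),(P@uy*1e3).round(1),'centre',(x[3]+x[4])/2,(x[2]+x[5])/2,(x[1]+x[6])/2)
L=plane('wrist',[[317,108],[317,77]],.048,ci)[:,:2]-C;print('lip edge, outer',(L@ux*1e3).round(1))
E
```

```text
[-83.4 -65.6 -47.3 -29.4  20.4  38.6  56.2   7.7   8. ] [ -0.3  -0.4  -0.4  -0.5  -0.6  -0.6  -0.7 -69.3  74.3] centre -4.505714165739899 -4.310690357122951 -4.688115470525059
lip edge, outer [ -87.7 -115.8]
```

```bash
python3 -c "
from workcell import *
print(job_done())"
```

```text
the job is handed in; nothing more can be done
None
```

The drain plate is in the pan, flat on its ledges and bedded against the hidden stop. I handed the job in at about 23 s of the 64 s allowed; the hand-in reports no verdict.

**What I did:**
- **Grip and tip:** I gripped the plate by the two short ends of its grip block, so it could pivot in the jaws. Resting one end on the shallow lip tipped it by about 0.085 rad.
- **Tuck and lower:** I slid the other end under the deep lip until it touched that end wall at about 3 N, with the plate origin near +13.9 mm (+14 expected). Then I lowered it flat.
- **Bed against the stop:** I slid it slowly with a light grip until it met the stop. I held about 10–12 N at the wrist for roughly 0.9 s. Taking off about 2 N of sliding friction, that leaves roughly 8–10 N on the stop. I then eased off and let go.

**Last checks:**
- **Position:** The plate lies flat and straight under both lips. The arm puts its origin at pan x ≈ −5.7 mm. The wrist camera gave −4.5 mm, but it also placed the lip edge 1.3 mm too far towards +x; corrected for that, the two agree. In y it sits within about 1 mm of the pan's middle.
- **Gripper:** It is clear above the pan and touching nothing.
- **Other utensils:** I did not re-measure them after the move. The arm passed well above them.

**One oddity:** During the push the wrist also showed about 3.5 N sideways. It vanished on release, and the plate stayed straight.

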